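# Stow the skate jig behind the drop-down door

## Task

Pull the sharpener's drop-down door all the way down until it lies flat, lay the loose skate jig on it lengthwise and push it straight into the empty bay (the one with the bare black liner) until it is fully home against the back wall. Then push the door back up until it is fully shut, and let go. Work gently: no forcing or slamming, keep the jig upright, and leave the stowed carton and the things on the bench where they are.

Things in the scene. Friction and masses are not known exactly. Their poses are not given: they have to be found in the camera images.
- sharpener: Fixed red machine, 198 mm wide, with a compartment at its front (-x, towards the robot). Origin on the bench below the middle of the door's hinge line; x into the compartment, y left, z up; mm in this frame: floor top z 50, x 9 to 105; side walls 6 thick to z 173; top open to x 60, then lintel x 60-70, z 163-173, and roof bars at z 169. Housing x 113-250, z to 130; head on it to z 200.
- bays (a point): Middle of the mouth of the compartment at floor level (x 9, y 0, z 50; same axes). A divider 6 mm thick, 50 high, starts 16 mm behind it and makes two bays, 90 mm wide, centred at y +48 and -48. Back wall 96 mm behind it, 60 high. Held by its fin, the jig stops short at the lintel: push its near end home, tool leaned a little.
- hinge (a point): Middle of the door's hinge line, 43.5 mm above the sharpener's origin; same axes. The door turns about its y axis. The door's panel is 14 mm thick, 198 wide and reaches 125 mm from this line; lying flat, its upper face is 50.5 mm above the bench, level with the compartment's floor.
- door (a joint): Angle of the bottom-hinged door, rad: 0 upright and shut, 1.571 flat, lying out towards the robot. It starts shut or a little ajar; a stiff hinge holds it at any angle (about 3 to 8 N at the bar).
- bar (a point): Centre of the door's round steel pull bar, 10 mm thick, 120 long, parallel to the hinge, 175 mm from the hinge line in the door's plane, on two rods at its ends; free gap of 45 mm between bar and door edge. Door shut: above the case at height 218 mm. Door flat: 43 mm over the bench. z points from hinge to bar, y along the bar.
- jig: The loose skate jig to stow, 0.3 to 0.6 kg: a steel base plate 90 (x) x 60 (y) x 18 (z) mm, with an upright dark steel fin on its middle to grip, 40 (x) x 16 (y) mm, from z 18 to z 50. Two black knobs 14 mm in diameter and 10 high stand on the base at x 34, y +-18. Origin at the centre of its underside. Either end may go in first.
- liner: Thin black liner, 84 x 80 x 0.8 mm, lying too thin to feel on the floor of the empty bay, either left or right. Its origin, on the floor at height 50 mm, is where the middle of the jig's underside is when the jig is fully home and centred; x points into the bay.
- wheel_box: Loose carton 80 x 66 x 36 mm stowed in the other bay; leave it. Origin at the centre of its underside.
- stone: Bystander: honing stone on a wooden base, 100 (x) x 50 (y) x 30 mm, lying on the bench. Origin at the centre of its underside. It may be on either side of the sharpener, the jig on the other.
- oil: Bystander: white bottle, 56 mm in diameter, 150 mm high. Origin at the centre of its underside.
- cup: Bystander: steel cup, 76 mm in diameter, 85 mm high. Origin at the centre of its underside.
Not all that is in view belongs to the job. What is shaped like the jig but purple or turquoise is not meant.

How it is judged:
By the outcome, as a careful person would: the job done as asked, in the order asked, and still so for the second after the job is handed in, with the robot touching nothing.
It also fails if it takes over 72 s, if anything falls off the work surface, if the arm or the gripper's body presses on something with over 40 N, if the wrist force passes 120 N, or if a joint passes its speed limit or range.

## Robot

A 6-joint arm with a two-finger parallel gripper is mounted at the origin on the work surface. World frame = base frame: x ahead of the robot, y to its left, z up, the work surface at z = 0. Lengths are in m, angles in rad, forces in N, time in s.
With the tool pointing down it reaches from about 0.3 to 0.875 m from the base axis. Payload 6.4 kg.
Tool frame: the origin (TCP) lies midway between the tips of the shut fingers; the grasp point (between the pads) lies 19 mm behind it; z points along the fingers, y is the line along which they close (so a half turn about z gives the same grasp; the last joint's range is limited). The gripper opens to 85 mm and grips with 20 to 120 N. Pads are 22 mm wide; open, the fingers measure 114 mm over their backs; the gripper's body (76 mm by 85 mm) begins 54 mm behind the grasp point. The pads swing forward as they close: fully open they stand 13 mm farther back than shut.
Start: joints at [-1.35, 0.181, 1.607, -0, 1.354, -0.206], TCP at [0.238, -0.523, 0.198] pointing down, gripper open.
Joint ranges: [-2.99, 2.99], [-0.89, 2.07], [0.3, 2.58], [-1.14, 4.28], [0, 2.63], [-3.12, 3.12]. Speed limits (rad/s): [2.57, 2.57, 3.01, 3.14, 3.14, 3.14].

## Interface

Orientations are given as a unit quaternion [w, x, y, z].
In Python, from bench import * gives the robot as it stands.
- The arm moves only by the tool play_rows, never from a script. Its argument "plan" is a list of rows, each a list of 3 entries, a list of its own where there are three numbers: the finger opening in mm, from 0 to 85.4, then the shift along the tool's x, y, z normalised to -1 to 1, where 1 is 40 cm, then the turn about the tool's z normalised to -1 to 1, where 1 is pi rad. A call has 1 to 10 rows; each row is the pose to reach, as a shift and turn from the pose commanded when the call began, along the tool's axes at that moment, turning the shorter way round; what a row does not reach only later rows make up. A row lasts 1/10 s, in which the tool goes at most 50 mm and 8.59 degrees, less where a joint would pass 70% of its speed; a pose out of reach is approached as far as the arm can. A call with a number of a shift or a turn outside -1 to 1 is refused whole. A call with a gripper value outside its range is refused whole. The fingers move at their own pace and stop on an object; the grip force is fixed at half the most. Time passes only in rows, so rows that repeat a pose let the fingers close. It gives the time, the measured TCP pose, the force, the opening and the grip force at its end, in the units of the state.
- get_obs(): the state, without advancing time (a new reading comes with each control period).
- camera(name): name is "scene" or "side" or "wrist"; returns a dict with "image" (480x640x3 uint8, red, green, blue), "range_z" (480x640 float32, m along the optical axis (not along the pixel's ray), 0 where there is no reading), "intrinsics" (3x3 intrinsics, pixels), "rvec" (rotation vector, rad) and "tvec" (3), from world to camera coordinates, as OpenCV has them; the wrist camera has in their place "T_tool_cam" (4x4, takes a point from camera to tool coordinates, whose origin is the TCP and whose axes are the flange's). Camera axes: x right, y down, z forward; pixel columns grow to the right and rows downward; lengths in m; the calibration is good to about 2 mm. A picture is of the moment at which its call begins: read the wrist's pose just before it.
- hand_in(): hands the job in; it is judged then, once.
Trained networks look in a picture, given as the dict that the camera call returned (one of the last four; its "shot" number tells which), for a name from the list of things; names that differ only in an ending like _2 or _b are one class to them, and where a whole thing is asked for, a point or a joint stands for the part that bears it (a point fixed in the world has none). Each returns a list of dicts, best first, with "conf" (0 to 1); they miss things now and then, are a little off and sometimes report something else, mostly with a low value. They report only what shows in the picture. A call takes as long as a camera call. They do not tell look-alikes from the thing itself.
- search_frame(picture, label): "rect" ([centre column, centre row, width, height] in pixels, round what is visible of it).
- masks_of(picture, label): "mask" (480x640 bool, what is visible of it) and "rect" ([centre column, centre row, width, height] in pixels, round what is visible of it).
The state is a dict: "time_s": time; "q": joint angles; "dq": joint speeds; "joint_efforts": joint torques, N m; "eef_pos": TCP position; "eef_rot": TCP orientation; "wrist_force": force on the tool from outside, world axes, zero at the start; "torque": the same for the moment, N m; "opening": opening from 0.0 (shut) to 1.0 (fully open); "grasp_force": force on a finger pad.
Only numpy, scipy, OpenCV 4.12 (cv2) and the standard library are available. Lean on these libraries where they do the work, as an engineer would, in place of code of your own. Each camera call takes 0.05 s, during which the arm holds its last target. There are 200 camera calls.

## Working session

There is one attempt and no reset: what is moved stays moved. The work goes in short steps, Python scripts to look and compute and a tool call to move; the robot and the scene stay as the last step left them, time stands still between calls to the robot, and variables do not carry over. Pictures are saved under pics/ and viewed, at most 10 in all, crops included, and the job is handed in when it is done.

Besides the shell and the picture viewer there is one more tool, called after "Emit:" as name([rows], argument=value, ...), one row to a line, values as JSON. play_rows: Moves the arm, as the interface text tells. Its arguments: {"type":"object","properties":{"plan":{"type":"array","items":{"type":"array"}}},"required":["plan"]}

```bash
ls; mkdir -p pics
cat > h.py <<'E'
from bench import *
import numpy as np, cv2
from scipy.spatial.transform import Rotation as R
def world(p, T=None):
    d=p["range_z"]; K=np.array(p["intrinsics"]); v,u=np.mgrid[:480,:640]
    c=np.stack([(u-K[0,2])/K[0,0]*d,(v-K[1,2])/K[1,1]*d,d],-1)
    if T is None:
        r=cv2.Rodrigues(np.array(p["rvec"],float))[0]; return (c-np.array(p["tvec"]).ravel())@r
    return c@T[:3,:3].T+T[:3,3]
def wristT(o,p):
    q=np.array(o["eef_rot"]); T=np.eye(4); T[:3,:3]=R.from_quat(q[[1,2,3,0]]).as_matrix(); T[:3,3]=o["eef_pos"]
    return T@np.array(p["T_tool_cam"])
def save(n,im): cv2.imwrite("pics/"+n,im[...,::-1])
E
python3 - <<'E'
from h import *
o=get_obs(); print(o)
for n in("scene","side"):
    p=camera(n); save(n+"0.png",p["image"]); np.savez(n+"0.npz",**{k:v for k,v in p.items()})
    W=world(p); ok=p["range_z"]>0
    for l in("sharpener","door","bar","jig","liner","wheel_box","stone","oil","cup"):
        try:
            for m in masks_of(p,l)[:3]:
                P=W[m["mask"]&ok]; print(n,l,round(m["conf"],2),np.round(m["rect"]),np.round(np.median(P,0),3),np.round(np.percentile(P,3,0),3),np.round(np.percentile(P,97,0),3))
        except Exception as e: print(l,e)
E
```

```text
pics
{'time_s': 0.0, 'q': array([-1.35028755e+00,  1.81577076e-01,  1.60795936e+00, -1.47424172e-05,
        1.35380875e+00, -2.06304526e-01]), 'dq': array([-0.00037859,  0.00140499,  0.00110627,  0.00015944, -0.00124838,
       -0.00140748]), 'joint_efforts': array([ 5.21322672e-04, -4.44859815e+01, -3.51333976e+01, -9.12826295e-05,
        9.06020781e-03,  1.39788887e-05]), 'eef_pos': array([ 0.23791041, -0.52282185,  0.19678745]), 'eef_rot': array([-8.76192996e-04,  9.77314378e-01,  2.11791970e-01, -1.34200819e-05]), 'wrist_force': array([-0.53178317,  0.44324248, -0.01278409]), 'torque': array([-0.03638373,  0.05517174, -0.02714966]), 'grasp_force': 0.0, 'opening': 1.0003436279518492}
scene sharpener 0.92 [323. 377. 128. 204.] [ 0.836 -0.042  0.134] [ 0.659 -0.137  0.03 ] [0.913 0.051 0.195]
scene door 0.91 [317. 312. 107.  63.] [ 0.664 -0.056  0.147] [ 0.653 -0.139  0.055] [0.672 0.036 0.223]
scene bar 0.56 [316. 312. 108.  67.] [ 0.664 -0.055  0.146] [ 0.653 -0.137  0.054] [0.671 0.037 0.223]
scene jig 0.94 [202. 223.  34.  23.] [ 0.299 -0.352  0.018] [ 0.267 -0.397  0.003] [ 0
[... 1796 characters left out ...]
 ]
side liner 0.54 [240. 249.  24.  14.] [ 0.739 -0.115  0.051] [ 0.715 -0.134  0.047] [ 0.762 -0.097  0.054]
side liner 0.25 [199. 415.  42.  60.] [0.65  0.317 0.092] [0.633 0.29  0.005] [0.68  0.332 0.15 ]
side stone 0.76 [302. 468.  59.  20.] [0.474 0.347 0.029] [0.42  0.333 0.014] [0.509 0.365 0.033]
side oil 0.84 [198. 415.  39.  61.] [0.65  0.317 0.093] [0.633 0.293 0.012] [0.677 0.332 0.15 ]
side cup 0.97 [281. 200.  26.  42.] [ 0.696 -0.309  0.06 ] [ 0.666 -0.36   0.006] [ 0.731 -0.289  0.085]
side cup 0.68 [204. 258. 145. 125.] [0.763 0.031 0.131] [ 0.647 -0.142  0.015] [0.885 0.062 0.195]
side cup 0.2 [200. 415.  41.  61.] [0.65  0.317 0.093] [0.633 0.293 0.011] [0.676 0.333 0.15 ]
```

View pics/scene0.png

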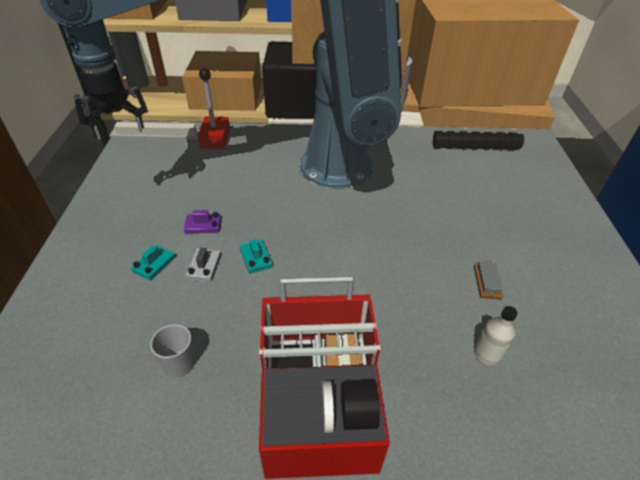

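Run:
```python
from h import *
for n in("scene","side"):
    p=dict(np.load(n+"0.npz")); W=world(p); ok=p["range_z"]>0; W[~ok]=9
    # jigs: base-top points and fin colour, by location
    m=(W[...,2]>.004)&(W[...,2]<.06)&(W[...,0]<.52)&(W[...,1]<-.1)&(W[...,0]>.2)
    k,l,s,c=cv2.connectedComponentsWithStats(m.astype(np.uint8))
    for i in range(1,k):
        if s[i,4]<100: continue
        a=l==i; top=a&(abs(W[...,2]-.018)<.004); fin=a&(W[...,2]>.045)
        r=cv2.minAreaRect((W[top][:,:2]*1000).astype(np.float32)); f=cv2.minAreaRect((W[fin][:,:2]*1000).astype(np.float32))
        print(n,s[i],'base',np.round(r[0]),np.round(r[1]),round(r[2],1),'fin',np.round(f[0]),np.round(f[1]),round(f[2],1),'col',np.median(p["image"][a],0),np.median(p["image"][fin],0))
    # door panel: fit plane on outer face, outlines
    d=(W[...,0]>.63)&(W[...,0]<.69)&(W[...,1]>-.15)&(W[...,1]<.06)&(W[...,2]<.24)
    b=d&(W[...,2]>.205); print(n,'bar',b.sum(),np.round(W[b].mean(0),4),np.round(W[b].min(0),3),np.round(W[b].max(0),3))
    for z in (.07,.09,.11,.13,.15,.16,.2):
        a=d&(abs(W[...,2]-z)<.006)
        if a.sum()>5: print(z,a.sum(),np.round(np.median(W[a],0),4))
    a=d&(W[...,2]>.06)&(W[...,2]<.15)
    A=np.c_[W[a][:,1:],np.ones(a.sum())]; s_,*_=np.linalg.lstsq(A,W[a][:,0],rcond=None); print('x=f(y,z)',np.round(s_,4))
    t=(abs(W[...,2]-.173)<.004)&(W[...,0]>.6)&(W[...,0]<.9)&(abs(W[...,1]+.045)<.13)
    print('walls y',np.round(np.percentile(W[t],[1,50,99],0),3))
    top=(abs(W[...,2]-.13)<.003)&(W[...,0]>.7)&(abs(W[...,1]+.045)<.13)
    r=cv2.minAreaRect((W[top][:,:2]*1000).astype(np.float32)); print('housing',r)
```

```text
scene [184 210  37  24 715] base [ 292. -357.] [64. 90.] 4.5 fin [ 292. -356.] [17. 40.] 4.1 col [ 92.  50. 115.] [107.   56.  136.5]
scene [240 239  33  34 758] base [ 404. -204.] [94. 60.] 22.4 fin [ 405. -204.] [45. 16.] 21.9 col [ 17. 129. 122.] [  5. 143. 134.]
scene [131 245  45  36 880] base [ 433. -448.] [64. 91.] 60.7 fin [ 434. -448.] [20. 38.] 60.6 col [ 17. 116. 109.] [  9. 140. 132.]
scene [186 248  36  34 833] base [ 438. -325.] [61. 93.] 84.5 fin [ 438. -325.] [16. 40.] 86.4 col [124. 124. 124.] [69. 71. 73.]
scene bar 463 [ 0.6595 -0.0513  0.2201] [ 0.649 -0.116  0.205] [0.667 0.013 0.225]
0.07 113 [ 0.6673 -0.0525  0.0668]
0.09 177 [0.6828 0.0008 0.0859]
0.11 379 [ 0.6656 -0.0535  0.1097]
0.13 403 [ 0.665  -0.0444  0.1299]
0.15 432 [ 0.6651 -0.0485  0.1502]
0.16 460 [ 0.6644 -0.0522  0.1606]
0.2 52 [0.6582 0.004  0.2004]
x=f(y,z) [-0.0337 -0.1088  0.6782]
walls y [[ 0.654 -0.146  0.169]
 [ 0.74  -0.034  0.172]
 [ 0.892  0.052  0.176]]
housing ((808.9600830078125, -40.966217041015625), (201.7268524169922, 199.8542938232422), 3.7825725078582764)
side [ 396   60   74   
[... 470 characters left out ...]
 5.0 col [141.  56. 176.] [149.  59. 192.]
side [365 244  43  28 883] base [ 402. -202.] [90. 64.] 21.8 fin [ 403. -204.] [40. 19.] 22.7 col [ 17. 132. 130.] [ 18. 201. 199.]
side bar 257 [ 0.654  -0.0427  0.2206] [ 0.646 -0.114  0.206] [0.664 0.015 0.226]
0.07 188 [0.6533 0.0158 0.0698]
0.09 191 [0.6539 0.0154 0.0898]
0.11 197 [0.6531 0.0169 0.1098]
0.13 214 [0.6535 0.017  0.1302]
0.15 217 [0.6532 0.013  0.15  ]
0.16 255 [0.6524 0.0176 0.1605]
0.2 42 [0.6536 0.0097 0.1994]
x=f(y,z) [0.046  0.0161 0.6568]
walls y [[ 0.649 -0.146  0.169]
 [ 0.737 -0.022  0.172]
 [ 0.881  0.054  0.177]]
housing ((802.39111328125, -40.23426055908203), (211.1635284423828, 199.77944946289062), 3.6741280555725098)
```

The picture shows the red sharpener at about (320,370). Its bare black liner is in the image-left bay at (292,358), the −y side, and the carton is at (345,350). The grey jig is at (204,263), with turquoise and purple look-alikes around it. Next I'll fit the sharpener's pose and the door angle.

```bash
cat >> h.py <<'E'
def sdf(P,c,h):
    q=abs(P-c)-h; return np.linalg.norm(np.maximum(q,0),axis=1)+np.minimum(q.max(1),0)
def box(P,a,b): a=np.array(a)/1e3;b=np.array(b)/1e3; return sdf(P,(a+b)/2,(b-a)/2)
def bodyf(P): return np.min([box(P,[113,-99,0],[250,99,130]),box(P,[9,93,0],[105,99,173]),box(P,[9,-99,0],[105,-93,173]),box(P,[60,-99,163],[70,99,173]),box(P,[105,-99,0],[113,99,110])],0)
def tolocal(P,s):
    c,n=np.cos(s[2]),np.sin(s[2]); d=P-[s[0],s[1],0]
    return np.c_[c*d[:,0]+n*d[:,1],-n*d[:,0]+c*d[:,1],d[:,2]]
def rows(o,wps):
    """wps: [open,x,y,z,yawdeg] world -> rows for the next call"""
    q=np.array(o["eef_rot"]); M=R.from_quat(q[[1,2,3,0]]).as_matrix(); y0=np.degrees(np.arctan2(M[1,0],M[0,0]))
    for w in wps:
        d=M.T@(np.array(w[1:4])-o["eef_pos"])/.4; t=-((w[4]-y0+180)%360-180)/180
        print([w[0],[round(float(v),4) for v in d],round(float(t),4)])
E
python3 - <<'E'
from h import *
from scipy.optimize import least_squares
C=[]
for n in("scene","side"):
    p=dict(np.load(n+"0.npz")); W=world(p); W[p["range_z"]<=0]=9
    k=(W[...,0]>.63)&(W[...,0]<.93)&(abs(W[...,1]+.042)<.16)&(W[...,2]>.01)&(W[...,2]<.24)
    C.append(W[k])
def res(s,P):
    L=tolocal(P,s); a=s[3]; z=L[:,2]-.0435
    D=np.c_[np.cos(a)*L[:,0]+np.sin(a)*z, L[:,1], -np.sin(a)*L[:,0]+np.cos(a)*z]
    # panel x range in door frame: flat upper face 50.5 => inner face +7
    return np.minimum(np.min([bodyf(L),box(D,[-7,-99,0],[7,99,125]),np.hypot(np.hypot(D[:,0],D[:,2]-.175)-.005,np.maximum(abs(L[:,1])-.06,0))],0),.015)
for P in C+[np.r_[C[0],C[1]]]:
    best=min((least_squares(res,[.665,-.045,y,a],args=(P,),loss="soft_l1",f_scale=.002) for y in(-.06,.06) for a in(0,.1)),key=lambda r:r.cost)
    r=abs(res(best.x,P)); print(np.round(best.x,4),np.degrees(best.x[2:]).round(2),'med',np.median(r))
np.save("s.npy",best.x)
p=camera("wrist"); print(np.round(p["T_tool_cam"],3))
s=best.x; c,n=np.cos(s[2]),np.sin(s[2])
d=np.array([.175*-np.sin(s[3]),0]); bar=[s[0]+c*d[0],s[1]+n*d[0],.0435+.175*np.cos(s[3])]; print('bar',bar)
y=90+np.degrees(s[2]); rows(get_obs(),[[50,.42,-.30,.32,y],[50,bar[0],bar[1],.30,y],[50,bar[0],bar[1],bar[2]-.019,y]])
E
```

```text
[ 0.6592 -0.0512  0.0694  0.0136] [3.97 0.78] med 0.002436049037597747
[ 0.6585 -0.052   0.0669  0.016 ] [3.83 0.91] med 0.0014283195329147375
[ 0.6591 -0.0519  0.0675  0.0151] [3.87 0.87] med 0.0018952155835498738
[[ 0.    -0.959 -0.285  0.074]
 [ 1.     0.    -0.     0.   ]
 [ 0.    -0.285  0.959 -0.177]
 [ 0.     0.     0.     1.   ]]
bar [np.float64(0.6564808599401555), np.float64(-0.05204917372159035), np.float64(0.218479984073303)]
[50, [0.6453, -0.3202, -0.3057], -0.3856]
[50, [1.4401, -0.6397, -0.2557], -0.3856]
[50, [1.4401, -0.6397, -0.0044], -0.3856]
```

Emit:
play_rows([
  [50,[0.06,-0.03,-0.03],-0.03],
  [50,[0.645,-0.32,-0.306],-0.386],
  [50,[0.645,-0.32,-0.306],-0.386],
  [50,[0.645,-0.32,-0.306],-0.386],
  [50,[0.645,-0.32,-0.306],-0.386],
  [50,[0.645,-0.32,-0.306],-0.386],
  [50,[0.645,-0.32,-0.306],-0.386],
  [50,[0.645,-0.32,-0.306],-0.386],
  [50,[0.645,-0.32,-0.306],-0.386],
  [50,[0.645,-0.32,-0.306],-0.386],
])

```text
time_s: 2.05
eef_pos: [0.4202, -0.2997, 0.3203]
eef_rot: [0.0, 0.682, 0.731, -0.0]
wrist_force: [-0.4, -0.3, 0.7]
opening: 0.587
grasp_force: 0.0
```

Run:
```python
from h import *
o=get_obs(); s=np.load("s.npy"); print(o["time_s"],o["eef_pos"],o["eef_rot"],o["wrist_force"])
B=[.6565,-.052]; rows(o,[[50,*B,.30,93.87],[50,*B,.2,93.87]])
```

```text
2.05 [ 0.42018252 -0.29973008  0.3202732 ] [ 1.76870123e-04  6.81913882e-01  7.31432448e-01 -1.98471611e-05] [-0.37955361 -0.3216502   0.68105915]
[50, [0.5765, 0.6327, 0.0507], 0.0008]
[50, [0.5765, 0.6326, 0.3007], 0.0008]
```

Emit:
play_rows([
  [50,[0.06,0.065,0.01],0],
  [50,[0.576,0.633,0.05],0],
  [50,[0.576,0.633,0.05],0],
  [50,[0.576,0.633,0.05],0],
  [50,[0.576,0.633,0.05],0],
  [50,[0.576,0.633,0.05],0],
  [50,[0.576,0.633,0.05],0],
  [50,[0.576,0.633,0.05],0],
  [50,[0.576,0.633,0.05],0],
  [50,[0.576,0.633,0.05],0],
])

```text
time_s: 3.05
eef_pos: [0.6562, -0.0538, 0.2999]
eef_rot: [-0.0, 0.683, 0.73, -0.0]
wrist_force: [-0.7, 0.1, 0.1]
opening: 0.586
grasp_force: 0.0
```

Run:
```python
from h import *
o=get_obs(); p=camera("wrist"); W=world(p,wristT(o,p)); ok=p["range_z"]>0; save("w1.png",p["image"])
k=ok&(W[...,2]>.2)&(W[...,2]<.24)&(abs(W[...,0]-.657)<.05); print(o["eef_pos"],k.sum(),W[k].mean(0) if k.any() else 0, np.percentile(W[k],[2,98],0) if k.any() else 0)
rows(o,[[50,.6565,-.052,.2,93.87]])
```

```text
[ 0.65619651 -0.05379885  0.29985409] 3095 [ 0.65702657 -0.04692092  0.22277782] [[ 0.64990994 -0.11071412  0.21973894]
 [ 0.66467317  0.01036483  0.22490474]]
[50, [0.0045, 0.0013, 0.2496], -0.0002]
```

View pics/w1.png

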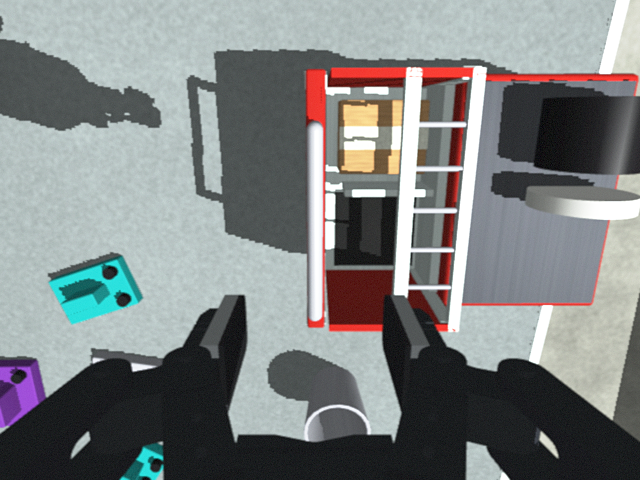

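The wrist view shows the bar at column 315, rows 120–320, midway between the fingers. The liner is at (365,230) and the carton at (370,135). I'll descend and grip the bar.

Emit:
play_rows([
  [50,[0.002,0,0.06],0],
  [50,[0.004,0,0.13],0],
  [50,[0.004,0,0.2],0],
  [50,[0.004,0,0.25],0],
  [50,[0.004,0,0.25],0],
  [20,[0.004,0,0.25],0],
  [14,[0.004,0,0.25],0],
  [8,[0.004,0,0.25],0],
  [8,[0.004,0,0.25],0],
  [8,[0.004,0,0.25],0],
])

```text
time_s: 4.1
eef_pos: [0.6569, -0.0513, 0.2008]
eef_rot: [0.0, 0.682, 0.731, 0.0]
wrist_force: [-0.6, -0.5, 0.1]
opening: 0.095
grasp_force: 0.0
```

```bash
cat >> h.py <<'E'
def arc(o,a0,a1,n,op,extra=()):
    s=np.load("s.npy"); c,k=np.cos(s[2]),np.sin(s[2]); r=.175
    f=lambda a: np.array([-r*np.sin(a)*c,-r*np.sin(a)*k,r*np.cos(a)])
    e=np.array(o["eef_pos"]); rows(o,[[op,*(e+f(a)-f(a0)),93.87] for a in np.linspace(a0,a1,n+1)[1:]])
E
python3 - <<'E'
from h import *
o=get_obs(); print(o["eef_pos"],o["wrist_force"],o["opening"],o["grasp_force"]); arc(o,.015,.55,10,8)
E
```

```text
[ 0.65687858 -0.05131756  0.20079352] [-0.61952557 -0.53299378  0.06348859] 0.09527099710809332 0.0
[8, [0.0, -0.0234, 0.001], 0.0004]
[8, [0.0001, -0.0467, 0.0032], 0.0004]
[8, [0.0001, -0.0698, 0.0066], 0.0004]
[8, [0.0001, -0.0928, 0.0113], 0.0004]
[8, [0.0002, -0.1154, 0.0172], 0.0004]
[8, [0.0002, -0.1377, 0.0243], 0.0004]
[8, [0.0002, -0.1596, 0.0326], 0.0004]
[8, [0.0002, -0.181, 0.042], 0.0004]
[8, [0.0003, -0.2019, 0.0526], 0.0004]
[8, [0.0003, -0.2222, 0.0643], 0.0004]
```

Run:
```python
from h import *
p=camera("wrist"); q=camera("side"); a=p["image"]; b=cv2.resize(q["image"][150:330,150:350],None,fx=2.4,fy=2.4)
a=cv2.resize(a,(400,300)); im=np.zeros((432,800,3),np.uint8); im[:300,:400]=a; im[:,400:]=cv2.resize(b,(400,432)); save("a2.png",im)
```

```text
(no output)
```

View pics/a2.png

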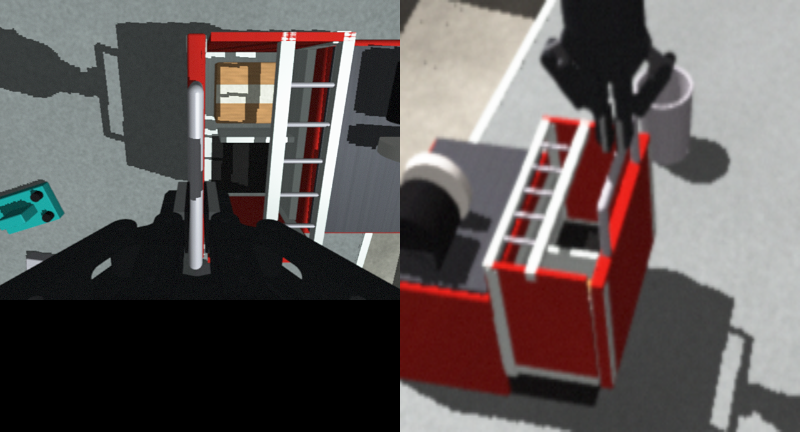

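The bar passes between the fingers (left half, column 195, row 200), but the grip has not closed on it yet. I'll close further.

Emit:
play_rows([
  [3,[0,0,0],0],
  [0,[0,0,0],0],
  [0,[0,0,0],0],
])

```text
time_s: 4.5
eef_pos: [0.6566, -0.0512, 0.2]
eef_rot: [-0.0, 0.682, 0.731, -0.0]
wrist_force: [0.5, -0.8, -0.3]
opening: -0.003
grasp_force: 0.0
```

Run:
```python
from h import *
o=get_obs(); p=camera("wrist"); W=world(p,wristT(o,p)); print(o["eef_pos"])
for v in range(120,470,25): print(v,[(u,*np.round(W[v,u]*1000).astype(int),tuple(p["image"][v,u])) for u in(300,312,325)])
q=camera("side"); im=np.zeros((480,800,3),np.uint8); im[:,:400]=p["image"][:,120:520]; im[:,400:]=cv2.resize(q["image"][170:290,210:310],(400,480),interpolation=cv2.INTER_CUBIC); save("a3.png",im)
```

```text
[ 0.65657737 -0.05123822  0.19999057]
120 [(300, np.int64(641), np.int64(14), np.int64(1), (np.uint8(72), np.uint8(45), np.uint8(43))), (312, np.int64(652), np.int64(17), np.int64(170), (np.uint8(191), np.uint8(44), np.uint8(39))), (325, np.int64(658), np.int64(18), np.int64(169), (np.uint8(196), np.uint8(38), np.uint8(36)))]
145 [(300, np.int64(648), np.int64(9), np.int64(220), (np.uint8(62), np.uint8(67), np.uint8(65))), (312, np.int64(653), np.int64(10), np.int64(223), (np.uint8(180), np.uint8(183), np.uint8(189))), (325, np.int64(657), np.int64(10), np.int64(220), (np.uint8(155), np.uint8(144), np.uint8(148)))]
170 [(300, np.int64(649), np.int64(0), np.int64(221), (np.uint8(62), np.uint8(65), np.uint8(67))), (312, np.int64(653), np.int64(1), np.int64(223), (np.uint8(186), np.uint8(189), np.uint8(199))), (325, np.int64(658), np.int64(1), np.int64(220), (np.uint8(172), np.uint8(166), np.uint8(173)))]
195 [(300, np.int64(649), np.int64(-9), np.int64(220), (np.uint8(61), np.uint8(61), np.uint8(65))), (312, np.int64(654), np.int64(-8), np.int64(223), (np.uint8(188), np.uint8(191), np.
[... 2351 characters left out ...]
p.uint8(20))), (325, np.int64(661), np.int64(-50), np.int64(282), (np.uint8(20), np.uint8(19), np.uint8(20)))]
420 [(300, np.int64(654), np.int64(-58), np.int64(283), (np.uint8(23), np.uint8(24), np.uint8(25))), (312, np.int64(661), np.int64(-107), np.int64(224), (np.uint8(183), np.uint8(187), np.uint8(194))), (325, np.int64(661), np.int64(-59), np.int64(281), (np.uint8(21), np.uint8(20), np.uint8(24)))]
445 [(300, np.int64(654), np.int64(-41), np.int64(310), (np.uint8(10), np.uint8(11), np.uint8(11))), (312, np.int64(657), np.int64(-41), np.int64(310), (np.uint8(21), np.uint8(19), np.uint8(21))), (325, np.int64(659), np.int64(-40), np.int64(310), (np.uint8(21), np.uint8(19), np.uint8(22)))]
```

View pics/a3.png

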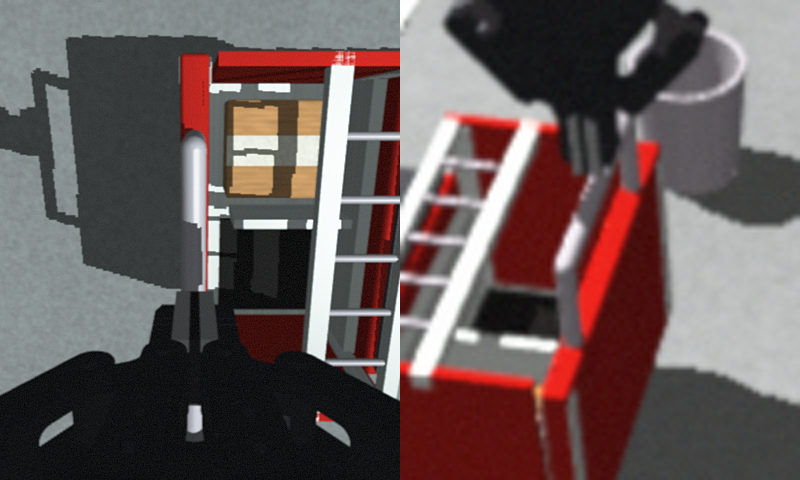

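Run:
```python
from h import *
o=get_obs()
for n in("wrist","side","scene"):
    p=camera(n); W=world(p,wristT(o,p) if n=="wrist" else None); W[p["range_z"]<=0]=9
    L=W-np.array(o["eef_pos"]); g=p["image"].astype(int).max(-1)
    for lo in range(-20,70,6):
        k=(abs(L[...,0])<.03)&(abs(L[...,1])<.014)&(L[...,2]>=lo/1e3)&(L[...,2]<(lo+6)/1e3)
        if k.sum(): print(n,lo,k.sum(),np.round(np.percentile(L[k],[5,95],0)[:,:2]*1e3).tolist(),np.median(g[k]))
```

```text
wrist 16 140 [[-5.0, 4.0], [5.0, 13.0]] 139.5
wrist 22 423 [[-4.0, 5.0], [3.0, 14.0]] 80.0
wrist 34 99 [[-5.0, 10.0], [7.0, 12.0]] 62.0
wrist 40 520 [[-11.0, 6.0], [12.0, 12.0]] 36.0
wrist 46 646 [[-12.0, 6.0], [13.0, 12.0]] 25.0
wrist 52 715 [[-12.0, 6.0], [13.0, 12.0]] 26.0
wrist 58 815 [[-11.0, 6.0], [13.0, 12.0]] 24.0
wrist 64 519 [[-10.0, 7.0], [7.0, 12.0]] 61.0
side 16 23 [[-6.0, -13.0], [2.0, 12.0]] 89.0
side 22 16 [[-4.0, -5.0], [3.0, 11.0]] 102.5
side 28 1 [[-6.0, 7.0], [-6.0, 7.0]] 113.0
side 34 12 [[-7.0, 5.0], [5.0, 11.0]] 83.5
side 40 28 [[-13.0, 4.0], [11.0, 12.0]] 62.5
side 46 33 [[-14.0, -0.0], [9.0, 12.0]] 50.0
side 52 38 [[-14.0, -7.0], [11.0, 11.0]] 49.0
side 58 40 [[-13.0, -3.0], [12.0, 12.0]] 45.0
side 64 32 [[-14.0, 4.0], [9.0, 13.0]] 56.0
scene 10 3 [[5.0, -12.0], [5.0, -6.0]] 113.0
scene 16 49 [[1.0, -12.0], [7.0, 13.0]] 133.0
scene 22 38 [[-1.0, -12.0], [4.0, 12.0]] 157.0
scene 28 1 [[7.0, -9.0], [7.0, -9.0]] 125.0
scene 34 8 [[6.0, -9.0], [9.0, 12.0]] 101.0
scene 40 32 [[-2.0, -11.0], [15.0, 10.0]] 60.5
scene 46 27 [[7.0, -8.0], [15.0, 11.0]] 38.0
scene 52 25 [[8.0, -7.0], [15.0, 9.0]] 38.0
scene 58 13 [[13.0, -5.0], [16.0, 7.0]] 34.0
```

All three cameras agree that the fingertips end about 36 mm above the reported TCP, so the fingers closed just above the bar. I'll allow for that: open, go 35 mm lower and close again.

Emit:
play_rows([
  [50,[0,0,0],0],
  [50,[0,0,0],0],
  [50,[0,0,0],0],
  [50,[0,0,0.04],0],
  [50,[0,0,0.088],0],
  [50,[0,0,0.088],0],
  [0,[0,0,0.088],0],
  [0,[0,0,0.088],0],
  [0,[0,0,0.088],0],
  [0,[0,0,0.088],0],
])

```text
time_s: 5.75
eef_pos: [0.6571, -0.0515, 0.1661]
eef_rot: [0.001, 0.682, 0.731, 0.0]
wrist_force: [-1.0, -1.0, 2.3]
opening: 0.09
grasp_force: 58.5
```

Emit:
play_rows([
  [0,[0,-0.012,0.0003],0],
  [0,[0,-0.03,0.0015],0],
  [0,[0,-0.05,0.0036],0],
  [0,[0,-0.073,0.0072],0],
  [0,[0,-0.0928,0.0113],0],
  [0,[0,-0.1154,0.0172],0],
  [0,[0,-0.1377,0.0243],0],
  [0,[0,-0.1596,0.0326],0],
  [0,[0,-0.181,0.042],0],
  [0,[0,-0.2019,0.0526],0],
])

```text
time_s: 6.75
eef_pos: [0.5764, -0.057, 0.1453]
eef_rot: [0.001, 0.682, 0.731, 0.001]
wrist_force: [1.2, -0.9, 6.0]
opening: 0.088
grasp_force: 61.6
```

Run:
```python
from h import *
o=get_obs(); print(o["eef_pos"],o["wrist_force"],o["opening"],o["grasp_force"]); arc(o,.497,1.04,10,0)
```

```text
[ 0.57638344 -0.05703859  0.14525757] [ 1.15144595 -0.88942458  6.01132377] 0.08813651906006593 61.58507466316223
[0, [0.0, -0.0206, 0.0118], 0.0004]
[0, [0.0001, -0.0405, 0.0248], 0.0004]
[0, [0.0001, -0.0597, 0.0387], 0.0004]
[0, [0.0001, -0.0781, 0.0538], 0.0004]
[0, [0.0002, -0.0957, 0.0697], 0.0004]
[0, [0.0002, -0.1124, 0.0867], 0.0004]
[0, [0.0003, -0.1281, 0.1045], 0.0004]
[0, [0.0003, -0.1428, 0.1231], 0.0004]
[0, [0.0003, -0.1566, 0.1425], 0.0004]
[0, [0.0004, -0.1692, 0.1626], 0.0004]
```

Emit:
play_rows([
  [0,[0,-0.0206,0.0118],0],
  [0,[0,-0.0405,0.0248],0],
  [0,[0,-0.0597,0.0387],0],
  [0,[0,-0.0781,0.0538],0],
  [0,[0,-0.0957,0.0697],0],
  [0,[0,-0.1124,0.0867],0],
  [0,[0,-0.1281,0.1045],0],
  [0,[0,-0.1428,0.1231],0],
  [0,[0,-0.1566,0.1425],0],
  [0,[0,-0.1692,0.1626],0],
])

```text
time_s: 7.75
eef_pos: [0.5085, -0.0617, 0.0782]
eef_rot: [0.0, 0.682, 0.731, 0.0]
wrist_force: [5.3, -0.7, 0.7]
opening: 0.091
grasp_force: 64.5
```

Run:
```python
from h import *
o=get_obs(); print(o["eef_pos"],o["wrist_force"],o["opening"],o["grasp_force"]); arc(o,1.04,1.571,10,0)
```

```text
[ 0.50850172 -0.06166988  0.07817862] [ 5.30251065 -0.69098476  0.65941325] 0.09114861488323261 64.52168583869934
[0, [0.0, -0.0112, 0.0203], 0.0003]
[0, [0.0, -0.0214, 0.0412], 0.0003]
[0, [0.0001, -0.0304, 0.0626], 0.0003]
[0, [0.0001, -0.0383, 0.0845], 0.0003]
[0, [0.0001, -0.045, 0.1067], 0.0003]
[0, [0.0001, -0.0505, 0.1293], 0.0003]
[0, [0.0001, -0.0548, 0.1521], 0.0003]
[0, [0.0001, -0.0579, 0.1751], 0.0003]
[0, [0.0001, -0.0598, 0.1983], 0.0003]
[0, [0.0001, -0.0604, 0.2215], 0.0003]
```

Emit:
play_rows([
  [0,[0,-0.0112,0.0203],0],
  [0,[0,-0.0214,0.0412],0],
  [0,[0,-0.0304,0.0626],0],
  [0,[0,-0.0383,0.0845],0],
  [0,[0,-0.045,0.1067],0],
  [0,[0,-0.0505,0.1293],0],
  [0,[0,-0.0548,0.1521],0],
  [0,[0,-0.0579,0.1751],0],
  [0,[0,-0.0598,0.195],0],
  [0,[0,-0.0602,0.21],0],
])

```text
time_s: 8.75
eef_pos: [0.4839, -0.0632, -0.0062]
eef_rot: [-0.0, 0.682, 0.731, -0.0]
wrist_force: [-0.7, -4.9, 2.0]
opening: 0.09
grasp_force: 66.7
```

```bash
cat >> h.py <<'E'
def doorangle():
    s=np.load("s.npy"); out=[]
    for n in("scene","side"):
        p=camera(n); W=world(p); P=W[p["range_z"]>0]; L=tolocal(P,s); k=(L[:,0]<-.02)&(L[:,0]>-.115)&(abs(L[:,1])<.09)&(L[:,2]<.12)&(L[:,2]>.02)
        if k.sum()>50: f=np.polyfit(L[k,0],L[k,2],1); out.append((n,k.sum(),np.round(f,4).tolist(),np.median(L[k,2]).round(4)))
    return out
E
python3 - <<'E'
from h import *
o=get_obs(); print(o["eef_pos"],o["wrist_force"],o["opening"],o["grasp_force"]); print(doorangle()); rows(o,[[0,.4825,-.0634,-.0115,93.87]])
E
```

```text
[ 0.48387189 -0.06322549 -0.00615499] [-0.66678418 -4.87020642  2.01043542] 0.09047289556232317 66.72828197479248
[('scene', np.int64(3032), [-0.0677, 0.0486], np.float64(0.0528)), ('side', np.int64(2470), [-0.0443, 0.0499], np.float64(0.0527))]
[0, [-0.0002, -0.0034, 0.0134], 0.0004]
```

Emit:
play_rows([
  [0,[0,0,0.006],0],
  [0,[0,0,0.012],0],
  [0,[0,0,0.016],0],
  [0,[0,0,0.02],0],
  [0,[0,0,0.02],0],
])

```text
time_s: 9.35
eef_pos: [0.4838, -0.0632, -0.013]
eef_rot: [-0.001, 0.682, 0.731, -0.001]
wrist_force: [-4.9, -3.8, 11.8]
opening: 0.091
grasp_force: 67.6
```

Run:
```python
from h import *
o=get_obs(); print(o["eef_pos"],o["wrist_force"]); print(doorangle())
```

```text
[ 0.48377734 -0.06323233 -0.0129832 ] [-4.88827823 -3.84484199 11.82190609]
[('scene', np.int64(2937), [-0.0633, 0.0467], np.float64(0.0501)), ('side', np.int64(2493), [-0.0142, 0.0497], np.float64(0.0505))]
```

Emit:
play_rows([
  [0,[0,0,0.003],0],
  [0,[0,0,0.005],0],
  [0,[0,0,0.005],0],
])

```text
time_s: 9.75
eef_pos: [0.4838, -0.0633, -0.0132]
eef_rot: [-0.001, 0.682, 0.731, -0.001]
wrist_force: [-12.9, -0.8, 32.3]
opening: 0.091
grasp_force: 69.9
```

Emit:
play_rows([
  [0,[0,0,-0.012],0],
  [30,[0,0,-0.012],0],
  [36,[0,0,-0.012],0],
  [36,[0,0,-0.012],0],
  [36,[0,0,-0.05],0],
  [36,[0,0,-0.15],0],
  [40,[0,0,-0.27],0],
  [60,[0,0,-0.4],0],
  [60,[0,0,-0.5],0],
  [60,[0,0,-0.53],0],
])

```text
time_s: 10.75
eef_pos: [0.487, -0.0637, 0.2018]
eef_rot: [0.003, 0.682, 0.731, 0.002]
wrist_force: [-0.3, -0.6, 0.8]
opening: 0.708
grasp_force: 0.0
```

Run:
```python
from h import *
o=get_obs(); print(o["eef_pos"],o["wrist_force"]); print(doorangle()); rows(o,[[70,.4375,-.3245,.2,175.5]])
```

```text
[ 0.48697891 -0.06368084  0.20175165] [-0.34943135 -0.61645083  0.82313741]
[('scene', np.int64(2943), [-0.0158, 0.0501], np.float64(0.0512)), ('side', np.int64(2561), [-0.0165, 0.0504], np.float64(0.0515))]
[70, [-0.6419, -0.1685, 0.005], -0.453]
```

Emit:
play_rows([
  [60,[-0.05,-0.01,0],-0.03],
  [60,[-0.642,-0.168,0.005],-0.453],
  [60,[-0.642,-0.168,0.005],-0.453],
  [60,[-0.642,-0.168,0.005],-0.453],
  [60,[-0.642,-0.168,0.005],-0.453],
  [60,[-0.642,-0.168,0.005],-0.453],
  [60,[-0.642,-0.168,0.005],-0.453],
  [60,[-0.642,-0.168,0.005],-0.453],
  [60,[-0.642,-0.168,0.005],-0.453],
  [60,[-0.642,-0.168,0.005],-0.453],
])

```text
time_s: 11.85
eef_pos: [0.4336, -0.3228, 0.1911]
eef_rot: [-0.002, 0.06, 0.998, 0.002]
wrist_force: [-0.5, -0.5, -0.8]
opening: 0.705
grasp_force: 0.0
```

Run:
```python
from h import *
o=get_obs(); p=camera("wrist"); W=world(p,wristT(o,p)); ok=p["range_z"]>0; W[~ok]=9; save("w4.png",p["image"])
print(o["eef_pos"],o["eef_rot"])
c=np.array([.4375,-.3245]); n=(abs(W[...,0]-c[0])<.06)&(abs(W[...,1]-c[1])<.05)
for lo,hi in((.012,.024),(.042,.056)):
    k=n&(W[...,2]>lo)&(W[...,2]<hi)
    r=cv2.minAreaRect((W[k][:,:2]*1000).astype(np.float32)); print(k.sum(),r,np.median(W[k],0).round(4))
g=n&(W[...,2]>.024)&(W[...,2]<.034); print('knob',g.sum(),np.median(W[g],0).round(3))
```

```text
[ 0.43363991 -0.32279816  0.19110387] [-0.00201256  0.06008523  0.99818871  0.00224109]
5727 ((437.01263427734375, -325.919677734375), (60.08722686767578, 90.1396255493164), 84.47128295898438) [ 0.4275 -0.3245  0.0184]
1039 ((436.70831298828125, -325.9051208496094), (15.982634544372559, 39.7953987121582), 84.58686828613281) [ 0.4356 -0.3258  0.0502]
knob 493 [ 0.47  -0.322  0.028]
```

View pics/w4.png

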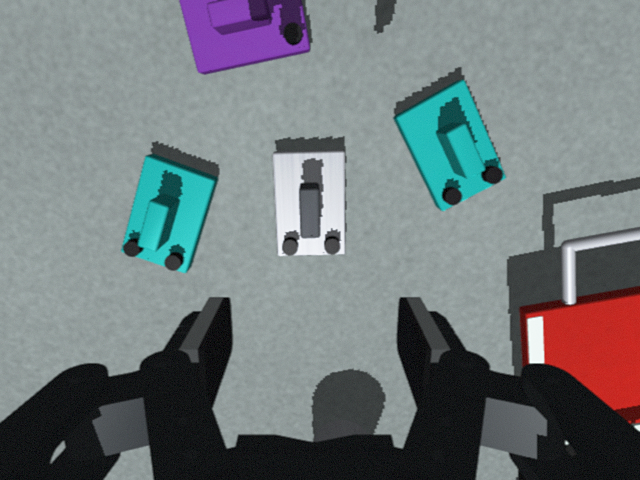

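The picture shows the grey jig at about (310,205), with its knobs at the +x end and its fin central. The two turquoise jigs and the purple one sit clear to the sides.

Run:
```python
from h import *
o=get_obs(); print(o["eef_pos"],o["dq"].max()); rows(o,[[45,.4369,-.3259,.08,174.5],[45,.4369,-.3259,-.016,174.5]])
```

```text
[ 0.43373202 -0.32265836  0.19120892] 0.3102186418100264
[45, [-0.0099, -0.0083, 0.278], -0.0052]
[45, [-0.011, -0.0093, 0.5179], -0.0052]
```

Emit:
play_rows([
  [45,[0,0,0.1],0],
  [45,[0,0,0.2],0],
  [45,[0,0,0.2],0],
  [45,[0,0,0.2],0],
])

```text
time_s: 12.3
eef_pos: [0.4341, -0.3227, 0.1132]
eef_rot: [-0.002, 0.063, 0.998, 0.002]
wrist_force: [-0.1, 0.1, 0.9]
opening: 0.53
grasp_force: 0.0
```

Run:
```python
from h import *
o=get_obs(); print(o["eef_pos"],o["dq"].max()); rows(o,[[45,.4369,-.3259,.04,174.5],[45,.4369,-.3259,-.016,174.5]])
```

```text
[ 0.43407112 -0.32269369  0.11322563] 0.0019088676961966978
[45, [-0.0087, -0.0076, 0.183], -0.0099]
[45, [-0.0091, -0.008, 0.323], -0.0099]
```

Emit:
play_rows([
  [45,[-0.009,-0.008,0.06],-0.01],
  [45,[-0.009,-0.008,0.15],-0.01],
  [45,[-0.009,-0.008,0.23],-0.01],
  [45,[-0.009,-0.008,0.28],-0.01],
  [45,[-0.009,-0.008,0.31],-0.01],
  [45,[-0.009,-0.008,0.322],-0.01],
  [45,[-0.009,-0.008,0.322],-0.01],
])

```text
time_s: 13.0
eef_pos: [0.4389, -0.3282, -0.0131]
eef_rot: [0.0, 0.047, 0.999, -0.0]
wrist_force: [0.6, -0.2, -0.7]
opening: 0.528
grasp_force: 0.0
```

Emit:
play_rows([
  [30,[0,0,0],0],
  [20,[0,0,0],0],
  [14,[0,0,0],0],
  [6,[0,0,0],0],
  [0,[0,0,0],0],
  [0,[0,0,0],0],
])

```text
time_s: 13.6
eef_pos: [0.4391, -0.3282, -0.0126]
eef_rot: [0.001, 0.047, 0.999, -0.001]
wrist_force: [-0.8, 2.0, 6.5]
opening: 0.174
grasp_force: 58.4
```

```bash
cat >> h.py <<'E'
def loc(x,y):
    s=np.load("s.npy"); c,k=np.cos(s[2]),np.sin(s[2]); return [s[0]+c*x-k*y, s[1]+k*x+c*y]
E
python3 - <<'E'
from h import *
o=get_obs(); rows(o,[[0,*o["eef_pos"][:2],.09,174.6],[0,*loc(-.06,-.048),.09,183.87],[0,*loc(-.06,-.048),.042,183.87]])
E
```

```text
[0, [-0.0004, -0.0003, -0.2565], 0.0]
[0, [-0.3544, 0.5967, -0.2566], -0.0515]
[0, [-0.3542, 0.5968, -0.1366], -0.0515]
```

Emit:
play_rows([
  [0,[0,0,-0.03],0],
  [0,[0,0,-0.09],0],
  [0,[0,0,-0.16],0],
  [0,[0,0,-0.22],0],
  [0,[-0.01,0.02,-0.257],-0.002],
  [0,[-0.04,0.06,-0.257],-0.008],
  [0,[-0.09,0.14,-0.257],-0.02],
  [0,[-0.14,0.23,-0.257],-0.03],
  [0,[-0.19,0.32,-0.257],-0.04],
  [0,[-0.23,0.4,-0.257],-0.05],
])

```text
time_s: 14.6
eef_pos: [0.5454, -0.1743, 0.0886]
eef_rot: [-0.0, -0.032, 0.999, 0.0]
wrist_force: [0.2, -0.3, -2.4]
opening: 0.175
grasp_force: 59.0
```

Run:
```python
from h import *
o=get_obs(); print(o["eef_pos"],o["wrist_force"],o["opening"],o["grasp_force"]);rows(o,[[0,*loc(-.06,-.048),.09,183.87],[0,*loc(-.06,-.048),.042,183.87]])
```

```text
[ 0.54538449 -0.17429115  0.08858616] [ 0.16278627 -0.30452248 -2.38938914] 0.17490694585024402 59.0216338634491
[0, [-0.1539, 0.1666, -0.0035], -0.0009]
[0, [-0.154, 0.1665, 0.1165], -0.0009]
```

Emit:
play_rows([
  [0,[-0.04,0.04,0],0],
  [0,[-0.09,0.1,0],0],
  [0,[-0.13,0.145,0],0],
  [0,[-0.15,0.163,0],0],
  [0,[-0.154,0.1666,0],0],
  [0,[-0.154,0.1666,0.03],0],
  [0,[-0.154,0.1666,0.07],0],
  [0,[-0.154,0.1666,0.1],0],
  [0,[-0.154,0.1666,0.112],0],
  [0,[-0.154,0.1666,0.112],0],
])

```text
time_s: 15.6
eef_pos: [0.6007, -0.1066, 0.0422]
eef_rot: [-0.001, -0.031, 1.0, 0.001]
wrist_force: [0.8, 0.4, -2.5]
opening: 0.18
grasp_force: 59.1
```

```bash
cat > chk.py <<'E'
from h import *
import sys
o=get_obs(); s=np.load("s.npy"); print(o["time_s"],o["eef_pos"],o["wrist_force"].round(1),'TCP loc',tolocal(np.array([o["eef_pos"]]),s).round(4))
im=[]
for n in("scene","side"):
    p=camera(n); W=world(p); ms=masks_of(p,"jig"); im.append(p["image"])
    for m in ms:
        P=W[m["mask"]&(p["range_z"]>0)]; L=tolocal(P,s)
        if -.2<np.median(L[:,0])<.12 and abs(np.median(L[:,1]))<.1:
            t=np.percentile(L[:,2],99); print(n,round(m["conf"],2),'pct',np.percentile(L,[2,50,98],0).round(4).tolist())
if len(sys.argv)>1:
    a=cv2.resize(im[0][230:430,220:420],(400,400)); b=cv2.resize(im[1][180:330,180:380],(400,300)); z=np.zeros((400,800,3),np.uint8); z[:,:400]=a; z[:300,400:]=b; save(sys.argv[1],z)
E
python3 chk.py a5.png; python3 -c "
from h import *
rows(get_obs(),[[0,*loc(-.02,-.048),.042,183.87]])"
```

```text
15.6 [ 0.60072253 -0.10659697  0.04218968] [ 0.8  0.4 -2.5] TCP loc [[-0.062  -0.0507  0.0422]]
scene 0.82 pct [[-0.0809, -0.0815, 0.0528], [-0.0437, -0.0509, 0.0731], [-0.0177, -0.022, 0.1128]]
side 0.72 pct [[-0.1081, -0.0774, 0.0514], [-0.0749, -0.0345, 0.074], [-0.0211, -0.0194, 0.1066]]
[0, [-0.0998, 0.0081, 0.0069], -0.0015]
```

View pics/a5.png

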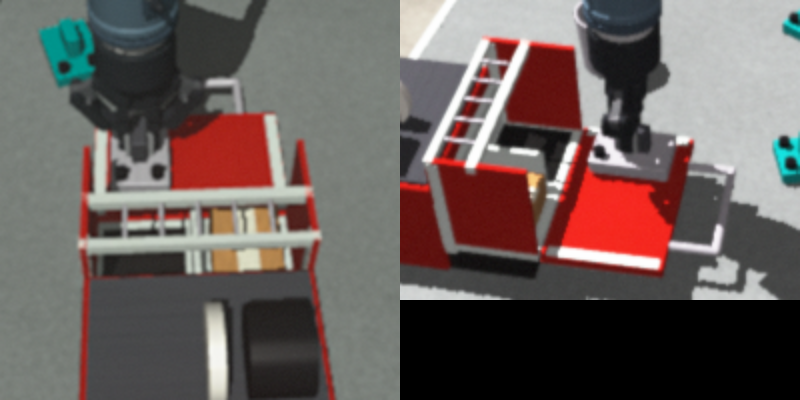

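The jig is held level just above the door in front of the empty bay: base at (140,165) in the left half, (630,160) in the right half. Before going in I'll measure how wide the gripper is at wall height.

Run:
```python
from h import *
o=get_obs(); s=np.load("s.npy"); t=tolocal(np.array([o["eef_pos"]]),s)[0]
P=[]
for n in("scene","side"):
    p=camera(n); W=world(p); P.append(W[p["range_z"]>0])
L=tolocal(np.vstack(P),s)-t
for lo in range(30,260,10):
    k=(L[:,2]>=lo/1e3)&(L[:,2]<lo/1e3+.01)&(abs(L[:,1])<.085)&(L[:,0]<.058)&(L[:,0]>-.14)
    if k.sum()>3: print(lo,'z',round(t[2]*1e3+lo),k.sum(),(np.percentile(L[k],[1,99],0)[:,:2]*1e3).round().tolist())
```

```text
30 z 75 647 [[-46.0, -28.0], [41.0, 30.0]]
40 z 85 172 [[-23.0, -23.0], [38.0, 25.0]]
50 z 95 134 [[-23.0, -20.0], [19.0, 22.0]]
60 z 105 197 [[-23.0, -18.0], [19.0, 21.0]]
70 z 115 62 [[-13.0, -28.0], [15.0, 31.0]]
80 z 125 225 [[-14.0, -39.0], [15.0, 42.0]]
90 z 135 147 [[-15.0, -47.0], [17.0, 50.0]]
100 z 145 219 [[-17.0, -52.0], [19.0, 55.0]]
110 z 155 209 [[-17.0, -57.0], [19.0, 61.0]]
120 z 165 347 [[-18.0, -62.0], [21.0, 65.0]]
130 z 175 382 [[-19.0, -60.0], [22.0, 62.0]]
140 z 185 165 [[-18.0, -40.0], [20.0, 45.0]]
150 z 195 65 [[-12.0, -37.0], [13.0, 39.0]]
160 z 205 191 [[-37.0, -33.0], [39.0, 40.0]]
170 z 215 283 [[-38.0, -34.0], [39.0, 39.0]]
180 z 225 292 [[-38.0, -36.0], [39.0, 39.0]]
190 z 235 309 [[-38.0, -33.0], [39.0, 39.0]]
200 z 245 503 [[-37.0, -35.0], [38.0, 37.0]]
210 z 255 98 [[-30.0, -20.0], [33.0, 33.0]]
220 z 265 304 [[-40.0, -37.0], [41.0, 40.0]]
230 z 275 296 [[-39.0, -34.0], [41.0, 40.0]]
240 z 285 452 [[-38.0, -37.0], [40.0, 40.0]]
250 z 295 308 [[-37.0, -34.0], [39.0, 38.0]]
```

The knuckles are 130 mm wide at wall height, so I won't carry the jig deep into the bay. I'll lay it on the door, slide it to the mouth and release. Then I'll push its near end with the back of an open finger, with the tool turned 90°.

Emit:
play_rows([
  [0,[0,0.003,0.004],0],
  [0,[0,0.008,0.008],0],
  [0,[0,0.008,0.01],0],
  [0,[0,0.008,0.01],0],
])

```text
time_s: 16.3
eef_pos: [0.6017, -0.1031, 0.0397]
eef_rot: [-0.0, -0.032, 1.0, 0.0]
wrist_force: [-0.7, -0.4, -4.1]
opening: 0.182
grasp_force: 59.1
```

Emit:
play_rows([
  [0,[0,0,0.003],0],
  [0,[0,0,0.006],0],
  [0,[0,0,0.006],0],
])

```text
time_s: 16.6
eef_pos: [0.602, -0.1034, 0.0379]
eef_rot: [0.0, -0.031, 1.0, -0.0]
wrist_force: [-2.4, 1.1, 0.9]
opening: 0.178
grasp_force: 59.7
```

Contact: the jig is lying on the door. I'll slide it 31 mm toward the mouth.

Emit:
play_rows([
  [0,[-0.006,0,0],0],
  [0,[-0.016,0,0],0],
  [0,[-0.026,0,0],0],
  [0,[-0.038,0,0],0],
  [0,[-0.05,0,0],0],
  [0,[-0.062,0,0],0],
  [0,[-0.072,0,0],0],
  [0,[-0.078,0,0],0],
  [0,[-0.078,0,0],0],
])

```text
time_s: 17.5
eef_pos: [0.634, -0.1014, 0.0379]
eef_rot: [0.001, -0.032, 1.0, -0.0]
wrist_force: [-2.1, -0.2, 3.2]
opening: 0.18
grasp_force: 60.2
```

```bash
python3 chk.py; python3 -c "
from h import *
print(doorangle())"
```

```text
17.5 [ 0.63398571 -0.10140288  0.03791309] [-2.1 -0.2  3.2] TCP loc [[-0.0284 -0.0477  0.0379]]
scene 0.96 pct [[-0.048, -0.0746, 0.0548], [-0.0138, -0.0492, 0.0686], [0.0151, -0.0198, 0.1018]]
side 0.67 pct [[-0.0762, -0.071, 0.053], [-0.0438, -0.0317, 0.068], [0.0106, -0.0165, 0.1004]]
[('scene', np.int64(1896), [0.2309, 0.0692], np.float64(0.0504)), ('side', np.int64(2695), [0.159, 0.0668], np.float64(0.0511))]
```

Emit:
play_rows([
  [20,[0,0,0],0],
  [34,[0,0,0],0],
  [34,[0,0,0],0],
  [34,[0,0,-0.04],0],
  [34,[0,0,-0.1],0],
  [34,[0,0,-0.18],0],
  [34,[0,0,-0.25],0],
  [40,[0.04,0,-0.25],0.04],
  [40,[0.1,0,-0.25],0.08],
  [40,[0.16,0,-0.25],0.12],
])

```text
time_s: 18.8
eef_pos: [0.569, -0.1055, 0.1391]
eef_rot: [0.001, 0.159, 0.987, -0.0]
wrist_force: [-1.0, 0.0, 0.0]
opening: 0.47
grasp_force: 0.0
```

Run:
```python
from h import *
o=get_obs();print(o["eef_pos"],o["opening"]); rows(o,[[40,*loc(-.126,-.048),.14,93.87],[40,*loc(-.126,-.048),.06,93.87]])
```

```text
[ 0.56898228 -0.10553006  0.13914905] 0.47025013224631
[40, [0.0746, -0.0318, -0.0023], 0.377]
[40, [0.075, -0.0318, 0.1977], 0.377]
```

Emit:
play_rows([
  [40,[0.02,-0.01,0],0.05],
  [40,[0.075,-0.032,0],0.1],
  [40,[0.075,-0.032,0],0.15],
  [40,[0.075,-0.032,0],0.2],
  [40,[0.075,-0.032,0],0.245],
  [40,[0.075,-0.032,0],0.29],
  [40,[0.075,-0.032,0],0.335],
  [40,[0.075,-0.032,0],0.377],
  [40,[0.075,-0.032,0.1],0.377],
  [40,[0.075,-0.032,0.18],0.377],
])

```text
time_s: 19.8
eef_pos: [0.5378, -0.1088, 0.0666]
eef_rot: [0.002, 0.681, 0.732, 0.001]
wrist_force: [0.0, -0.4, -0.3]
opening: 0.467
grasp_force: 0.0
```

```bash
cat > fing.py <<'E'
from h import *
o=get_obs(); s=np.load("s.npy"); t=tolocal(np.array([o["eef_pos"]]),s)[0]; print(t,o["opening"],o["eef_rot"])
p=camera("wrist"); W=world(p,wristT(o,p)); A=[W[p["range_z"]>0]]
for n in("scene","side"): q=camera(n); A.append(world(q)[q["range_z"]>0])
for P,n in zip(A,("wrist","scene","side")):
    L=tolocal(P,s)-t; 
    for lo in range(16,84,6):
        k=(abs(L[:,1])<.016)&(abs(L[:,0])<.055)&(L[:,2]>=lo/1e3)&(L[:,2]<(lo+6)/1e3)
        if k.sum()>4: print(n,lo,k.sum(),(np.percentile(L[k],[2,98],0)[:,:2]*1e3).round().tolist())
E
python3 fing.py; python3 chk.py; python3 -c "
from h import *
rows(get_obs(),[[40,*loc(-.126,-.048),.02,93.87]])"
```

```text
[-0.12484576 -0.04857976  0.06657598] 0.4669225177088335 [1.66752563e-03 6.81113106e-01 7.32176086e-01 5.79793061e-04]
wrist 34 204 [[-23.0, -10.0], [24.0, 11.0]]
wrist 40 680 [[-30.0, -10.0], [33.0, 12.0]]
wrist 46 906 [[-32.0, -10.0], [34.0, 12.0]]
wrist 52 1007 [[-32.0, -9.0], [34.0, 12.0]]
wrist 58 1145 [[-32.0, -10.0], [34.0, 12.0]]
wrist 64 1050 [[-31.0, -10.0], [33.0, 12.0]]
wrist 70 1821 [[-26.0, -10.0], [28.0, 12.0]]
wrist 76 1671 [[-45.0, 4.0], [46.0, 14.0]]
wrist 82 3644 [[-50.0, -8.0], [51.0, 14.0]]
scene 28 9 [[22.0, -8.0], [25.0, 12.0]]
scene 34 13 [[23.0, -8.0], [31.0, 12.0]]
scene 40 20 [[24.0, -8.0], [32.0, 12.0]]
scene 46 17 [[23.0, -5.0], [33.0, 13.0]]
scene 52 12 [[29.0, -3.0], [32.0, 9.0]]
scene 70 6 [[-26.0, -10.0], [44.0, 15.0]]
scene 76 22 [[-3.0, -11.0], [50.0, 15.0]]
scene 82 22 [[7.0, -10.0], [52.0, 15.0]]
side 34 20 [[-35.0, -2.0], [28.0, 13.0]]
side 40 25 [[-37.0, -3.0], [28.0, 14.0]]
side 46 25 [[-36.0, -2.0], [27.0, 14.0]]
side 52 31 [[-38.0, -1.0], [28.0, 14.0]]
side 58 26 [[-37.0, -1.0], [30.0, 14.0]]
side 64 30 [[-36.0, -5.0], [28.0, 14.0]]
side 70 26 [[-47.0, -3.0], [34.0, 15.0]]
side 76 64 [[-51.0, -5.0], [46.0, 15.0]]
side 82 113 [[-51.0, -9.0], [46.0, 16.0]]
19.95 [ 0.53521508 -0.10765202  0.06476728] [ 0.  -0.3  0.5] TCP loc [[-0.1274 -0.0473  0.0648]]
scene 0.85 pct [[-0.0702, -0.0747, 0.0558], [-0.0274, -0.0475, 0.0684], [0.0156, -0.0193, 0.1014]]
side 0.87 pct [[-0.0762, -0.074, 0.0505], [-0.0348, -0.0389, 0.0687], [0.0112, -0.0163, 0.1012]]
[40, [0.0025, -0.0048, 0.1202], 0.0015]
```

Emit:
play_rows([
  [40,[0.002,0,0.03],0.0015],
  [40,[0.002,0,0.07],0.0015],
  [40,[0.002,0,0.1],0.0015],
  [40,[0.002,0,0.11],0.0015],
  [40,[0.002,0.01,0.11],0.0015],
  [40,[0.002,0.025,0.11],0.0015],
  [40,[0.002,0.04,0.11],0.0015],
  [40,[0.002,0.05,0.11],0.0015],
  [40,[0.002,0.06,0.11],0.0015],
  [40,[0.002,0.07,0.11],0.0015],
])

```text
time_s: 21.15
eef_pos: [0.5647, -0.1056, 0.0222]
eef_rot: [-0.0, 0.683, 0.731, -0.0]
wrist_force: [-5.6, 0.2, 5.4]
opening: 0.466
grasp_force: 3.4
```

```bash
python3 chk.py
```

```text
21.15 [ 0.56467406 -0.10561753  0.02217964] [-5.6  0.2  5.4] TCP loc [[-0.0979 -0.0473  0.0222]]
scene 0.58 pct [[-0.0622, -0.0759, 0.0555], [-0.0167, -0.0473, 0.0684], [0.0814, -0.0182, 0.1696]]
side 0.98 pct [[-0.0626, -0.066, 0.055], [-0.0212, -0.0378, 0.069], [0.0221, -0.0155, 0.1015]]
```

Emit:
play_rows([
  [40,[0,0.015,0],0],
  [40,[0,0.03,0],0],
  [40,[0,0.047,0],0],
  [40,[0,0.064,0],0],
  [40,[0,0.081,0],0],
  [40,[0,0.098,0],0],
  [40,[0,0.114,0],0],
  [40,[0,0.128,0],0],
  [40,[0,0.14,0],0],
  [40,[0,0.14,0],0],
])

```text
time_s: 22.35
eef_pos: [0.6214, -0.1017, 0.0216]
eef_rot: [0.0, 0.683, 0.731, 0.0]
wrist_force: [0.6, -0.2, -0.7]
opening: 0.47
grasp_force: 0.0
```

```bash
python3 chk.py a6.png
```

```text
22.35 [ 0.62143704 -0.10168768  0.02161746] [ 0.6 -0.2 -0.7] TCP loc [[-0.041  -0.0472  0.0216]]
scene 0.58 pct [[0.0086, -0.0756, 0.0655], [0.0552, -0.0463, 0.0687], [0.0792, -0.0178, 0.1008]]
side 0.61 pct [[-0.0065, -0.0661, 0.0554], [0.0262, -0.0395, 0.0702], [0.077, -0.0147, 0.1014]]
```

View pics/a6.png

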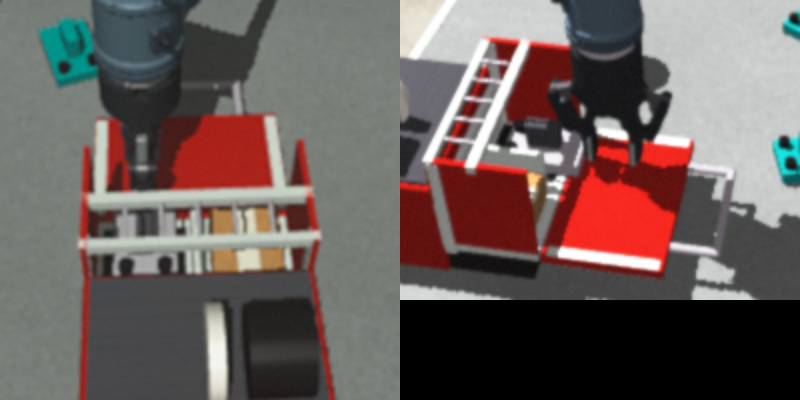

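The jig is running straight into the bay: (145,240) in the left half, (545,140) in the right half. About 23 mm remain.

Emit:
play_rows([
  [40,[0,0.01,0],0],
  [40,[0,0.022,0],0],
  [40,[0,0.033,0],0],
  [40,[0,0.042,0],0],
  [40,[0,0.05,0],0],
  [40,[0,0.053,0],0],
  [40,[0,0.056,0],0],
  [40,[0,0.058,0],0],
  [40,[0,0.058,0],0],
])

```text
time_s: 23.45
eef_pos: [0.6433, -0.1001, 0.0215]
eef_rot: [-0.0, 0.683, 0.731, -0.0]
wrist_force: [-3.2, 0.5, 0.5]
opening: 0.471
grasp_force: 1.5
```

```bash
python3 chk.py
```

```text
23.45 [ 0.643344   -0.10011663  0.02151313] [-3.2  0.5  0.5] TCP loc [[-0.019  -0.0471  0.0215]]
scene 0.74 pct [[0.0172, -0.0754, 0.065], [0.0601, -0.0468, 0.0681], [0.0808, -0.0194, 0.101]]
side 0.77 pct [[0.0144, -0.0674, 0.0537], [0.0507, -0.0401, 0.0712], [0.0964, -0.0016, 0.1027]]
side 0.62 pct [[-0.1434, -0.0943, 0.0099], [0.0834, 0.0606, 0.0917], [0.2348, 0.1008, 0.1916]]
side 0.33 pct [[-0.1763, -0.0907, 0.0414], [-0.0701, 0.0172, 0.0501], [0.0017, 0.0986, 0.0539]]
```

Near home. I'll creep forward until the force rises.

Emit:
play_rows([
  [40,[0,0.003,0],0],
  [40,[0,0.006,0],0],
  [40,[0,0.009,0],0],
  [40,[0,0.009,0],0],
])

```text
time_s: 24.05
eef_pos: [0.6436, -0.1, 0.0214]
eef_rot: [-0.003, 0.683, 0.731, -0.003]
wrist_force: [-17.6, -2.0, 11.3]
opening: 0.467
grasp_force: 9.0
```

Home against the back wall: 17 N with almost no further motion. I'll back off and go to the bar.

Emit:
play_rows([
  [40,[0,-0.01,0],0],
  [40,[0,-0.04,0],0],
  [40,[0,-0.09,0],0],
  [40,[0,-0.12,-0.03],0],
  [40,[0,-0.14,-0.12],0],
  [40,[0,-0.16,-0.23],0],
  [40,[0.03,-0.24,-0.26],0],
  [40,[0.07,-0.33,-0.26],0],
  [40,[0.1,-0.4,-0.26],0],
  [40,[0.1,-0.4,-0.26],0],
])

```text
time_s: 25.05
eef_pos: [0.4825, -0.0693, 0.1256]
eef_rot: [-0.0, 0.683, 0.731, 0.0]
wrist_force: [-0.5, 0.7, -0.2]
opening: 0.465
grasp_force: 0.0
```

```bash
python3 chk.py
python3 - <<'E'
from h import *
s=np.load("s.npy")
for n in("scene","side"):
    p=camera(n); W=world(p); P=W[p["range_z"]>0]; L=tolocal(P,s)
    # base top points inside bay
    k=(L[:,2]>.064)&(L[:,2]<.072)&(L[:,1]<-.01)&(L[:,1]>-.088)&(L[:,0]>-.02)&(L[:,0]<.108)
    print(n,k.sum(),np.percentile(L[k],[1,99],0).round(4).tolist(),cv2.minAreaRect((L[k][:,:2]*1e3).astype(np.float32)))
rows(get_obs(),[[40,.4838,-.0633,.06,93.87],[40,.4838,-.0633,-.012,93.87]]); print(doorangle())
E
```

```text
25.05 [ 0.48249681 -0.06926193  0.12558613] [-0.5  0.7 -0.2] TCP loc [[-0.1774 -0.0054  0.1256]]
scene 0.72 pct [[0.0167, -0.0754, 0.0646], [0.0623, -0.045, 0.0683], [0.1146, -0.0177, 0.1705]]
side 0.58 pct [[0.014, -0.0735, 0.0552], [0.0445, -0.0416, 0.0696], [0.095, -0.0172, 0.1014]]
side 0.47 pct [[-0.1759, -0.0931, 0.0399], [-0.0676, 0.0141, 0.0501], [0.0025, 0.0987, 0.054]]
scene 469 [[0.016, -0.0758, 0.0646], [0.0794, -0.0175, 0.0708]] ((47.44224166870117, -46.519195556640625), (65.80998992919922, 58.60159683227539), 0.7948530912399292)
side 313 [[0.0139, -0.0755, 0.0643], [0.0986, -0.0179, 0.0715]] ((57.64685821533203, -46.69304656982422), (61.79846954345703, 88.04106903076172), 89.95305633544922)
[40, [0.0205, -0.0047, 0.1647], -0.0]
[40, [0.0206, -0.0049, 0.3447], -0.0]
[('scene', np.int64(2884), [0.0018, 0.0502], np.float64(0.0501)), ('side', np.int64(2564), [-0.0004, 0.0504], np.float64(0.0504))]
```

Emit:
play_rows([
  [40,[0.01,-0.003,0.03],0],
  [40,[0.02,-0.005,0.1],0],
  [40,[0.02,-0.005,0.18],0],
  [40,[0.02,-0.005,0.26],0],
  [40,[0.02,-0.005,0.32],0],
  [40,[0.02,-0.005,0.345],0],
  [40,[0.02,-0.005,0.345],0],
  [20,[0.02,-0.005,0.345],0],
  [10,[0.02,-0.005,0.345],0],
  [0,[0.02,-0.005,0.345],0],
])

```text
time_s: 26.45
eef_pos: [0.4839, -0.0634, -0.011]
eef_rot: [0.002, 0.683, 0.731, 0.001]
wrist_force: [1.1, 0.6, 1.4]
opening: 0.09
grasp_force: 58.4
```

Emit:
play_rows([
  [0,[0,0,0],0],
  [0,[0,0,0],0],
  [0,[0,0,0],0],
])

```text
time_s: 26.75
eef_pos: [0.4839, -0.0634, -0.011]
eef_rot: [0.001, 0.683, 0.731, 0.001]
wrist_force: [0.3, 0.9, 7.4]
opening: 0.089
grasp_force: 58.9
```

Run:
```python
from h import *
o=get_obs(); print(o["eef_pos"],o["wrist_force"],o["opening"],o["grasp_force"]); arc(o,1.571,1.07,10,0)
```

```text
[ 0.4838967  -0.0633686  -0.01102828] [0.31634965 0.8781451  7.38070548] 0.08876679809217819 58.94382834434509
[0, [-0.0, 0.0006, -0.0219], 0.0]
[0, [-0.0, 0.0023, -0.0438], 0.0]
[0, [-0.0001, 0.0051, -0.0655], 0.0]
[0, [-0.0001, 0.009, -0.0871], 0.0]
[0, [-0.0001, 0.014, -0.1084], 0.0]
[0, [-0.0001, 0.02, -0.1295], 0.0]
[0, [-0.0002, 0.0271, -0.1502], 0.0]
[0, [-0.0002, 0.0352, -0.1706], 0.0]
[0, [-0.0002, 0.0443, -0.1905], 0.0]
[0, [-0.0002, 0.0544, -0.21], 0.0]
```

Emit:
play_rows([
  [0,[0,0.0006,-0.0219],0],
  [0,[0,0.0023,-0.0438],0],
  [0,[0,0.0051,-0.0655],0],
  [0,[0,0.009,-0.0871],0],
  [0,[0,0.014,-0.1084],0],
  [0,[0,0.02,-0.1295],0],
  [0,[0,0.0271,-0.1502],0],
  [0,[0,0.0352,-0.1706],0],
  [0,[0,0.0443,-0.1905],0],
  [0,[0,0.0544,-0.21],0],
])

```text
time_s: 27.75
eef_pos: [0.503, -0.0619, 0.0712]
eef_rot: [-0.001, 0.683, 0.731, -0.001]
wrist_force: [1.2, -4.8, -9.9]
opening: 0.092
grasp_force: 58.1
```

Run:
```python
from h import *
o=get_obs(); print(o["eef_pos"],o["wrist_force"],o["opening"],o["grasp_force"]); arc(o,1.07,.535,10,0)
```

```text
[ 0.50300082 -0.06191186  0.07119866] [ 1.23032359 -4.77989679 -9.92532199] 0.09183604059279661 58.143500089645386
[0, [-0.0, 0.0117, -0.0203], 0.0001]
[0, [-0.0, 0.0245, -0.0398], 0.0001]
[0, [-0.0, 0.0384, -0.0587], 0.0001]
[0, [-0.0, 0.0532, -0.0768], 0.0001]
[0, [-0.0001, 0.0689, -0.0941], 0.0001]
[0, [-0.0001, 0.0856, -0.1106], 0.0001]
[0, [-0.0001, 0.1031, -0.1261], 0.0001]
[0, [-0.0001, 0.1214, -0.1407], 0.0001]
[0, [-0.0001, 0.1405, -0.1542], 0.0001]
[0, [-0.0001, 0.1603, -0.1667], 0.0001]
```

Emit:
play_rows([
  [0,[0,0.0117,-0.0203],0],
  [0,[0,0.0245,-0.0398],0],
  [0,[0,0.0384,-0.0587],0],
  [0,[0,0.0532,-0.0768],0],
  [0,[0,0.0689,-0.0941],0],
  [0,[0,0.0856,-0.1106],0],
  [0,[0,0.1031,-0.1261],0],
  [0,[0,0.1214,-0.1407],0],
  [0,[0,0.1405,-0.1542],0],
  [0,[0,0.1603,-0.1667],0],
])

```text
time_s: 28.75
eef_pos: [0.5634, -0.0578, 0.1403]
eef_rot: [-0.004, 0.683, 0.731, -0.004]
wrist_force: [-22.2, -2.4, 22.8]
opening: 0.092
grasp_force: 59.2
```

Run:
```python
from h import *
o=get_obs(); print(o["eef_pos"],o["wrist_force"],o["opening"],o["grasp_force"]); arc(o,.535,.04,10,0)
```

```text
[ 0.56340264 -0.05780011  0.14032065] [-22.19477639  -2.3625802   22.82325407] 0.09219070639028218 59.17688727378845
[0, [-0.0, 0.0188, -0.0108], 0.0002]
[0, [-0.0, 0.0381, -0.0206], 0.0002]
[0, [-0.0, 0.0578, -0.0295], 0.0002]
[0, [-0.0001, 0.078, -0.0374], 0.0002]
[0, [-0.0001, 0.0985, -0.0443], 0.0002]
[0, [-0.0001, 0.1194, -0.0501], 0.0002]
[0, [-0.0001, 0.1405, -0.0549], 0.0002]
[0, [-0.0001, 0.1618, -0.0587], 0.0002]
[0, [-0.0001, 0.1833, -0.0614], 0.0002]
[0, [-0.0001, 0.2049, -0.063], 0.0002]
```

The force has crept to about 30 N because the command runs 6 mm ahead of the bar. I'll re-grip to relieve it.

Emit:
play_rows([
  [0,[0,-0.012,0],0],
  [25,[0,-0.014,0],0],
  [25,[0,-0.014,0],0],
  [25,[0,-0.014,0],0],
])

```text
time_s: 29.15
eef_pos: [0.5623, -0.0572, 0.1382]
eef_rot: [-0.0, 0.683, 0.731, 0.0]
wrist_force: [-0.4, 0.1, -0.2]
opening: 0.289
grasp_force: 0.0
```

Run:
```python
from h import *
o=get_obs(); s=np.load("s.npy"); print(o["eef_pos"],o["wrist_force"],o["opening"],tolocal(np.array([o["eef_pos"]]),s))
for n in("wrist","scene","side"):
    p=camera(n); W=world(p,wristT(o,p) if n=="wrist" else None); L=tolocal(W[p["range_z"]>0],s)
    k=(L[:,0]<-.06)&(L[:,0]>-.13)&(abs(L[:,1])<.056)&(abs(L[:,1])>.025)&(L[:,2]>.17)&(L[:,2]<.22)
    if k.sum()>5: print(n,k.sum(),L[k].mean(0).round(4),np.percentile(L[k],[3,97],0).round(4).tolist())
    k=(L[:,0]<-.0)&(L[:,0]>-.08)&(abs(L[:,1])<.09)&(L[:,2]>.06)&(L[:,2]<.14)
    if k.sum()>50: f=np.polyfit(L[k,2],L[k,0],1); print(n,'panel angle',-np.arctan(f[0]).round(3))
```

```text
[ 0.56233103 -0.05720179  0.13822571] [-0.37102227  0.05526775 -0.1703184 ] 0.2889776896956309 [[-0.09692974  0.00120576  0.13822571]]
wrist 4061 [-0.0946  0.0277  0.1946] [[-0.0993, -0.0345, 0.1918], [-0.0899, 0.0552, 0.1966]]
wrist panel angle 0.575
scene 185 [-0.0917  0.0015  0.1917] [[-0.0979, -0.0546, 0.1761], [-0.0843, 0.0559, 0.1964]]
scene panel angle 0.57
side 79 [-0.0951  0.0156  0.1921] [[-0.1006, -0.0551, 0.1736], [-0.0833, 0.0543, 0.1972]]
side panel angle 0.575
```

Emit:
play_rows([
  [20,[0,0.004,0],0],
  [8,[0,0.004,0],0],
  [0,[0,0.004,0],0],
  [0,[0,0.004,0],0],
])

```text
time_s: 29.7
eef_pos: [0.5639, -0.0574, 0.1384]
eef_rot: [-0.0, 0.683, 0.731, -0.0]
wrist_force: [-2.6, 0.3, 1.8]
opening: 0.093
grasp_force: 58.5
```

Run:
```python
from h import *
o=get_obs(); print(o["eef_pos"],o["wrist_force"],o["opening"],o["grasp_force"]); arc(o,.575,.05,10,0)
```

```text
[ 0.56385172 -0.05741868  0.13837967] [-2.64395151  0.29156947  1.84977378] 0.09344313699728772 58.53784918785095
[0, [-0.0, 0.0196, -0.012], 0.0]
[0, [-0.0, 0.0398, -0.0229], 0.0]
[0, [-0.0, 0.0605, -0.0328], 0.0]
[0, [-0.0, 0.0817, -0.0416], 0.0]
[0, [-0.0, 0.1034, -0.0492], 0.0]
[0, [-0.0, 0.1254, -0.0557], 0.0]
[0, [-0.0, 0.1478, -0.061], 0.0]
[0, [-0.0, 0.1704, -0.0652], 0.0]
[0, [-0.0, 0.1931, -0.0681], 0.0]
[0, [-0.0, 0.216, -0.0699], 0.0]
```

Emit:
play_rows([
  [0,[0,0.0196,-0.012],0],
  [0,[0,0.0398,-0.0229],0],
  [0,[0,0.0605,-0.0328],0],
  [0,[0,0.0817,-0.0416],0],
  [0,[0,0.1034,-0.0492],0],
  [0,[0,0.1254,-0.0557],0],
  [0,[0,0.1478,-0.061],0],
])

```text
time_s: 30.4
eef_pos: [0.6221, -0.0534, 0.1637]
eef_rot: [-0.001, 0.683, 0.731, -0.001]
wrist_force: [-8.1, 0.3, 6.9]
opening: 0.092
grasp_force: 58.6
```

Run:
```python
from h import *
o=get_obs(); s=np.load("s.npy"); print(o["eef_pos"],o["wrist_force"],o["opening"],o["grasp_force"]); x=tolocal(np.array([o["eef_pos"]]),s)[0,0]; a=np.arcsin(-x/.175); print(a); arc(o,a,0,8,0)
```

```text
[ 0.6221428  -0.05341238  0.16369806] [-8.12465607  0.31609683  6.91989984] 0.09244880383773375 58.559396266937256
0.2130280231566577
[0, [-0.0, 0.0114, -0.0023], 0.0]
[0, [-0.0, 0.0229, -0.0044], 0.0]
[0, [-0.0, 0.0344, -0.0061], 0.0]
[0, [-0.0, 0.046, -0.0075], 0.0]
[0, [-0.0, 0.0576, -0.0086], 0.0]
[0, [-0.0, 0.0692, -0.0095], 0.0]
[0, [-0.0, 0.0808, -0.0099], 0.0]
[0, [-0.0, 0.0925, -0.0101], 0.0]
```

Emit:
play_rows([
  [0,[0,0.0114,-0.0033],0],
  [0,[0,0.0229,-0.0054],0],
  [0,[0,0.0344,-0.0071],0],
  [0,[0,0.046,-0.0085],0],
  [0,[0,0.0576,-0.0096],0],
  [0,[0,0.0692,-0.0105],0],
  [0,[0,0.078,-0.0109],0],
  [0,[0,0.082,-0.0111],0],
  [0,[0,0.085,-0.0111],0],
  [0,[0,0.087,-0.0111],0],
])

```text
time_s: 31.4
eef_pos: [0.6574, -0.051, 0.1684]
eef_rot: [-0.0, 0.683, 0.731, -0.0]
wrist_force: [-5.5, 0.7, 8.9]
opening: 0.095
grasp_force: 59.2
```

Emit:
play_rows([
  [0,[0,0.004,0],0],
  [0,[0,0.008,0],0],
  [0,[0,0.012,0],0],
  [0,[0,0.012,0],0],
])

```text
time_s: 31.8
eef_pos: [0.658, -0.0509, 0.1683]
eef_rot: [-0.004, 0.683, 0.731, -0.004]
wrist_force: [-22.9, -0.0, 17.1]
opening: 0.092
grasp_force: 60.4
```

The door is at its stop. I'll relieve the command and release.

Emit:
play_rows([
  [0,[0,-0.005,0.002],0],
  [0,[0,-0.009,0.004],0],
  [20,[0,-0.01,0.004],0],
  [40,[0,-0.01,0.004],0],
  [40,[0,-0.01,0.004],0],
  [40,[0,-0.01,0.004],0],
  [40,[0,-0.01,-0.06],0],
  [40,[0,-0.01,-0.15],0],
  [40,[0,-0.01,-0.27],0],
  [40,[0,-0.01,-0.3],0],
])

```text
time_s: 32.8
eef_pos: [0.6611, -0.0516, 0.2938]
eef_rot: [0.004, 0.683, 0.731, 0.002]
wrist_force: [0.1, 0.1, 0.7]
opening: 0.469
grasp_force: 0.0
```

```bash
cat > fin.py <<'E'
from h import *
s=np.load("s.npy"); o=get_obs(); print(o["time_s"],o["eef_pos"],o["wrist_force"],o["opening"])
im=[]
for n in("scene","side","wrist"):
    p=camera(n); W=world(p,wristT(o,p) if n=="wrist" else None); L=tolocal(W[p["range_z"]>0],s); im.append(p["image"])
    k=(abs(L[:,0])<.03)&(abs(L[:,1])<.058)&(L[:,2]>.21)&(L[:,2]<.23)
    j=(abs(L[:,0])<.03)&(abs(L[:,1])<.09)&(L[:,2]>.164)&(L[:,2]<.172)
    e=(L[:,2]>.064)&(L[:,2]<.072)&(L[:,1]<-.01)&(L[:,1]>-.088)&(L[:,0]>.01)&(L[:,0]<.108)
    for q in(k,j,e):
        if q.sum()>5: print(n,q.sum(),L[q].mean(0).round(4),np.percentile(L[q],[3,97],0)[:,0].round(4))
z=np.zeros((400,800,3),np.uint8); z[:,:400]=cv2.resize(im[0][230:430,220:420],(400,400)); z[:300,400:]=cv2.resize(im[2],(400,300)); save("a7.png",z)
E
python3 fin.py
```

```text
32.8 [ 0.66106275 -0.0515755   0.29377403] [0.1383748  0.06689268 0.68197335] 0.4686845276942996
scene 388 [0.0026 0.0008 0.221 ] [-0.0025  0.0061]
scene 654 [ 0.002  -0.0009  0.1676] [-0.0058  0.0079]
scene 468 [ 0.0507 -0.0468  0.0676] [0.0174 0.0786]
side 203 [-0.0021  0.0013  0.2219] [-0.006   0.0028]
side 351 [-0.0023  0.007   0.1682] [-0.0082  0.0051]
side 104 [ 0.0753 -0.0446  0.0683] [0.0444 0.0987]
wrist 2986 [0.0017 0.0044 0.2262] [-0.0029  0.0064]
wrist 807 [0.0018 0.0301 0.1711] [-0.0052  0.0087]
wrist 1954 [ 0.0515 -0.0426  0.071 ] [0.0185 0.1071]
```

View pics/a7.png

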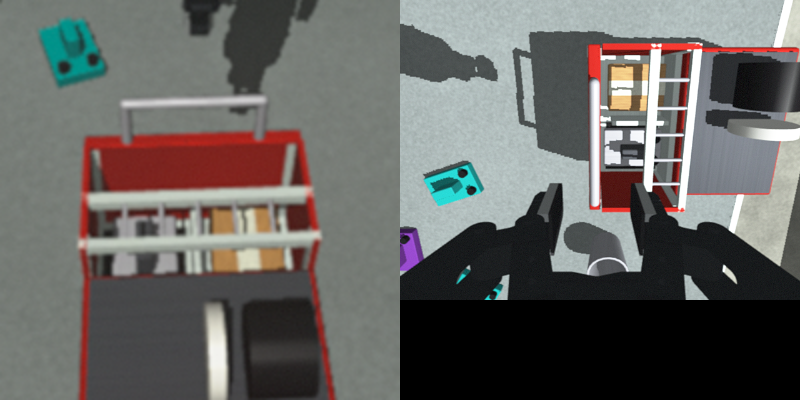

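The door is shut, with its bar at (195,103) in the left half. The jig sits in the bay at (145,250) beside the untouched carton, and the gripper is clear.

```bash
python3 -c "
from bench import *
print(hand_in())"
```

```text
the job is handed in; nothing more can be done
None
```

I've handed the job in: the jig is home against the back wall of the empty bay, and the door is fully shut with the gripper clear. It took about 33 of the 72 s. The carton and bench items looked undisturbed in the final pictures, and the highest wrist force I read was about 35 N. The hand-in returned no verdict.

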